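# Set out the disc-cutter punches in order of size

## Task

Put the four steel punches back on the wooden rail in order of size: stand each upright in the middle of its own cork pad, the thickest on the pad next to the brass knob, then ever thinner, the thinnest on the pad farthest from the knob. Do not knock over the drinking glass.

Things in the scene. Friction and masses are not known exactly. Their poses are not given: they have to be found in the camera images.
- punch_y_mid (a point): Loose upright plain steel cylinder (a disc-cutting punch) 40 mm in diameter and 50 mm tall, about 490 g, with a thin dark line round it near the top; it stands on its flat foot on the plywood board (board top 12 mm above the bench). The point is its centre, 25 mm above its foot; z is its upright axis.
- punch_w_mid (a point): Loose upright plain steel cylinder (a disc-cutting punch) 32 mm in diameter and 50 mm tall, about 310 g, with a thin dark line round it near the top; it stands on its flat foot on the plywood board (board top 12 mm above the bench). The point is its centre, 25 mm above its foot; z is its upright axis.
- punch_z_mid (a point): Loose upright plain steel cylinder (a disc-cutting punch) 24 mm in diameter and 50 mm tall, about 180 g, with a thin dark line round it near the top; it stands on its flat foot on the plywood board (board top 12 mm above the bench). The point is its centre, 25 mm above its foot; z is its upright axis.
- punch_x_mid (a point): Loose upright plain steel cylinder (a disc-cutting punch) 16 mm in diameter and 50 mm tall, about 80 g, with a thin dark line round it near the top; it stands on its flat foot on the plywood board (board top 12 mm above the bench). The point is its centre, 25 mm above its foot; z is its upright axis.
- pad_a: One of four identical round cork pads, 54 mm across and 2 mm thick, fixed on the rail in a straight row 62 mm apart; which letter lies where in the row changes. Origin: centre of the pad's underside, so the surface a punch stands on is 2 mm above it (17 mm above the bench).
- pad_b: One of four identical round cork pads, 54 mm across and 2 mm thick, fixed on the rail in a straight row 62 mm apart; which letter lies where in the row changes. Origin: centre of the pad's underside, so the surface a punch stands on is 2 mm above it (17 mm above the bench).
- pad_c: One of four identical round cork pads, 54 mm across and 2 mm thick, fixed on the rail in a straight row 62 mm apart; which letter lies where in the row changes. Origin: centre of the pad's underside, so the surface a punch stands on is 2 mm above it (17 mm above the bench).
- pad_d: One of four identical round cork pads, 54 mm across and 2 mm thick, fixed on the rail in a straight row 62 mm apart; which letter lies where in the row changes. Origin: centre of the pad's underside, so the surface a punch stands on is 2 mm above it (17 mm above the bench).
- rail: Fixed dark wooden display rail lying on the bench, 320 mm long, 84 mm wide, 15 mm high, with the four pads along its top and a small brass ball knob (22 mm ball, its top 53 mm above the bench) near one end. Origin: centre of its underside; z is up; its y axis runs along its length towards the knob, which stands 148 mm from the origin; the pads lie at y = +93, +31, -31 and -93 mm, x = 0. It may lie at any angle on the bench.
- glass_mid (a point): Empty clear drinking glass, 68 mm across and 95 mm tall, standing loose on the bench beyond the work. The point is its centre, 47.5 mm above its foot; z is its upright axis. Not to be knocked over.
Not all that is in view belongs to the job. What is shaped like the part that bears punch_w_mid but orange is not meant.

How it is judged:
By the outcome, as a careful person would: the job done as asked, in the order asked, and still so for the second after the job is handed in, with the robot touching nothing.
It also fails if it takes over 112 s, if anything falls off the work surface, if the arm or the gripper's body presses on something with over 40 N, if the wrist force passes 120 N, or if a joint passes its speed limit or range.

## Robot

A 6-joint arm with a two-finger parallel gripper is mounted at the origin on the work surface. World frame = base frame: x ahead of the robot, y to its left, z up, the work surface at z = 0. Lengths are in m, angles in rad, forces in N, time in s.
With the tool pointing down it reaches from about 0.3 to 0.875 m from the base axis. Payload 6.4 kg.
Tool frame: the origin (TCP) lies midway between the tips of the shut fingers; the grasp point (between the pads) lies 19 mm behind it (ctrl.pinch_z is the distance from the TCP to the grasp point, in m); z points along the fingers, y is the line along which they close (so a half turn about z gives the same grasp; the last joint's range is limited). The gripper opens to 85 mm and grips with 20 to 120 N. Pads are 22 mm wide; open, the fingers measure 114 mm over their backs; the gripper's body (76 mm by 85 mm) begins 54 mm behind the grasp point. The pads swing forward as they close: fully open they stand 13 mm farther back than shut.
Start: joints at [1.069, 0.181, 1.607, -0, 1.354, -0.206], TCP at [0.168, 0.55, 0.231] pointing down, gripper open.
Joint ranges: [-2.99, 2.99], [-0.89, 2.07], [0.3, 2.58], [-1.14, 4.28], [0, 2.63], [-3.12, 3.12]. Speed limits (rad/s): [2.57, 2.57, 3.01, 3.14, 3.14, 3.14].

## Interface

Orientations are given as a unit quaternion [w, x, y, z].
In Python, from bench import ctrl gives the robot as it stands.
- The arm moves only by the tool apply_moves, never from a script. Its argument "moves" is a list of rows, each an object with "jaw": the opening, from 0 (shut) to 1 (fully open); "offset": the shift along the tool's x, y, z in mm, a list of three; "rot": the turn, a rotation vector about the tool's x, y, z in degrees, a list of three. In form: [{"jaw": jaw, "offset": [dx, dy, dz], "rot": [ax, ay, az]}, ...]. A call has exactly 5 rows; each row shifts and turns the commanded pose from where the row before left it, along the tool's axes as they then stand; what a row does not reach is not made up. A row lasts 1/8 s, in which the tool goes at most 62.5 mm and 10.7 degrees, less where a joint would pass 70% of its speed; a pose out of reach is approached as far as the arm can. A call is refused whole if a number of a shift passes 62.5 or a number of a turn 10.7, either way. A call with a gripper value outside its range is refused whole. The fingers move at their own pace and stop on an object; the grip force is fixed at half the most. Time passes only in rows, so rows that do not move let the fingers close, or fill a call up. It gives the time, the measured TCP pose, the force, the opening and the grip force at its end, in the units of the state.
- ctrl.get_obs(): the state, without advancing time (a new reading comes with each control period).
- ctrl.camera(name): name is "scene" or "top" or "wrist"; returns (picture, depth): 420x560x3 uint8, red, green, blue; 420x560 float32, m along the optical axis (not along the pixel's ray), 0 where there is no reading.
- ctrl.camera_params(name): a dict with "K" (3x3 intrinsics, pixels), "dist" ([k1, k2, p1, p2, k3] as OpenCV has them; the pictures are not rectified), "cam_to_world" (4x4, takes a point from camera to world coordinates); the wrist camera has in their place "mount" (4x4, takes a point from camera to tool coordinates, whose origin is the TCP and whose axes are the flange's). Camera axes: x right, y down, z forward; pixel columns grow to the right and rows downward; lengths in m; the calibration is good to about 2 mm. A picture is of the moment at which its call begins: read the wrist's pose just before it. camera_params takes no time and is no camera call.
- ctrl.hand_in(): hands the job in; it is judged then, once.
Trained networks look in the newest picture that a camera, given by its name, has taken for a name from the list of things; names that differ only in an ending like _2 or _b are one class to them, and where a whole thing is asked for, a point or a joint stands for the part that bears it (a point fixed in the world has none). Each returns a list of dicts, best first, with "score" (0 to 1); they miss things now and then, are a little off and sometimes report something else, mostly with a low value. They report only what shows in the picture. A call takes as long as a camera call. They do not tell look-alikes from the thing itself.
- ctrl.outline_of(camera, target): "region" (420x560 bool, what is visible of it) and "position" ([column, row] in pixels, amid what is visible of it).
The state is a dict: "time_s": time; "q": joint angles; "dq": joint speeds; "joint_efforts": joint torques, N m; "eef_pos": TCP position; "eef_rot": TCP orientation; "wrist_force": force on the tool from outside, world axes, zero at the start; "torque": the same for the moment, N m; "opening": opening from 0.0 (shut) to 1.0 (fully open); "grasp_force": force on a finger pad.
Only numpy, scipy, OpenCV 4.12 (cv2) and the standard library are available. Lean on these libraries where they do the work, as an engineer would, in place of code of your own. Each camera call takes 0.05 s, during which the arm holds its last target. There are 200 camera calls.

## Working session

There is one attempt and no reset: what is moved stays moved. The work goes in short steps, Python scripts to look and compute and a tool call to move; the robot and the scene stay as the last step left them, time stands still between calls to the robot, and variables do not carry over. Pictures are saved under pics/ and viewed, at most 14 in all, crops included, and the job is handed in when it is done.

Besides the shell and the picture viewer there is one more tool, called after "Emit:" as a command line: name --argument value ..., lists and objects as JSON in quotes. apply_moves: Moves the arm, as the interface text tells. Its arguments: {"type":"object","properties":{"moves":{"type":"array"}},"required":["moves"]}

```bash
mkdir -p pics; ls
python3 - <<'E'
from bench import ctrl
import cv2
for n in ("scene","top"):
    im,d=ctrl.camera(n); cv2.imwrite(f"pics/{n}0.png",im[:,:,::-1])
    p=ctrl.camera_params(n); print(n,p)
o=ctrl.get_obs(); print(o)
E
```

```text
pics
scene {'K': array([[409.54483376,   0.        , 280.57019674],
       [  0.        , 409.54483376, 197.5977556 ],
       [  0.        ,   0.        ,   1.        ]]), 'dist': array([0.0127059, 0.       , 0.       , 0.       , 0.       ]), 'cam_to_world': array([[ 0.06221895,  0.61939082, -0.78261345,  1.334504  ],
       [ 0.99784676, -0.02230022,  0.06168106,  0.01777   ],
       [ 0.02075223, -0.78476603, -0.61944461,  0.66180591],
       [ 0.        ,  0.        ,  0.        ,  1.        ]])}
top {'K': array([[441.30012914,   0.        , 271.70087797],
       [  0.        , 441.30012914, 208.37135796],
       [  0.        ,   0.        ,   1.        ]]), 'dist': array([-0.01792015,  0.        ,  0.        ,  0.        ,  0.        ]), 'cam_to_world': array([[ 6.61911309e-02, -9.71978196e-01,  2.25559571e-01,
         3.26693731e-01],
       [-9.97806584e-01, -6.46745489e-02,  1.41146520e-02,
         7.71040227e-02],
       [ 8.68829466e-04, -2.25999089e-01, -9.74127126e-01,
         1.25051188e+00],
       [ 0.00000000e+00,  0.00000000e+00,  0.00000000e+00,
         1.00000000e+00]])}
{'time_s': 0.1, 'q': array([ 1.06868256e+00,  1.81467134e-01,  1.60789860e+00, -1.97132396e-05,
        1.35381040e+00, -2.06325956e-01]), 'dq': array([ 8.53066743e-04, -8.05930470e-04, -2.06530747e-03, -4.33948761e-05,
       -8.52280372e-04,  1.59191370e-04]), 'joint_efforts': array([ 1.61958211e-03, -4.45873654e+01, -3.52242959e+01, -9.94784773e-05,
        4.05654166e-03, -2.42152095e-05]), 'eef_pos': array([0.1673684 , 0.54958403, 0.23047858]), 'eef_rot': array([-2.65595620e-04,  1.47353206e-01,  9.89083619e-01, -7.45924789e-04]), 'wrist_force': array([ 0.26334546, -0.06698453,  0.35602178]), 'torque': array([-0.0479438 , -0.04481295,  0.02672631]), 'grasp_force': 0.0, 'opening': 0.9990673244089356}
```

View pics/scene0.png

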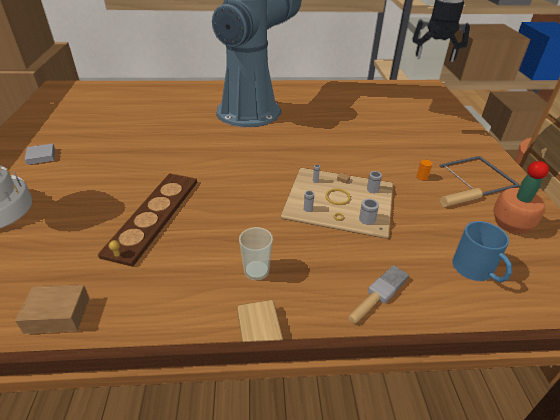

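View pics/top0.png

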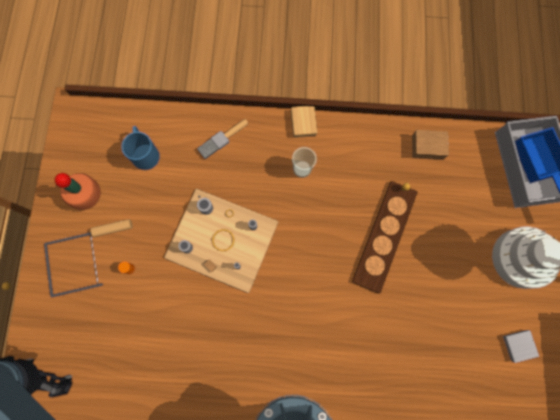

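The board carries four punches, in top view at (205,206), (186,246), (253,225) and (237,266). The rail's knob is at (407,187) and its pads run from (397,206) to (375,265). The orange cylinder at (124,268) is off the board and is the look-alike, not meant.

```bash
cat > h.py <<'E'
from bench import ctrl
import numpy as np, cv2
from scipy.spatial.transform import Rotation as R
def T_of(cam,obs=None):
    p=ctrl.camera_params(cam)
    if cam!="wrist": return p,p["cam_to_world"]
    T=np.eye(4); q=obs["eef_rot"]; T[:3,:3]=R.from_quat([q[1],q[2],q[3],q[0]]).as_matrix(); T[:3,3]=obs["eef_pos"]
    return p,T@p["mount"]
def rays(cam,uv,obs=None):
    p,T=T_of(cam,obs)
    n=cv2.undistortPoints(np.float64(uv).reshape(-1,1,2),p["K"],p["dist"]).reshape(-1,2)
    return np.c_[n,np.ones(len(n))]@T[:3,:3].T, T[:3,3]
def cloud(cam,d,mask,obs=None):
    v,u=np.nonzero(mask&(d>0)); r,o=rays(cam,np.c_[u,v],obs)
    return o+r*d[v,u][:,None]
def plane(cam,uv,z,obs=None):
    r,o=rays(cam,uv,obs); return o+r*((z-o[2])/r[:,2])[:,None]
E
python3 - <<'E'
from h import *
np.set_printoptions(precision=4,suppress=True)
for cam in ("top","scene"):
    im,d=ctrl.camera(cam)
    for n in ("punch_y_mid","punch_w_mid","punch_z_mid","punch_x_mid","pad_a","rail","glass_mid"):
        for r in ctrl.outline_of(cam,n):
            m=r["region"]; P=cloud(cam,d,m)
            if len(P)==0: continue
            zt=.017 if "pad" in n else (.062 if "punch" in n else .015)
            Q=P[np.abs(P[:,2]-zt)<.006]
            v,u=np.nonzero(m); c=plane(cam,[[u.mean(),v.mean()]],zt)[0]
            print(cam,n,round(r["score"],2),np.round(r["position"]),m.sum(),"top",Q.mean(0) if len(Q) else None,len(Q),np.ptp(Q,0)[:2] if len(Q) else "","pl",c[:2])
E
```

```text
top punch_y_mid 0.56 [202. 204.] 162 top [0.6002 0.2831 0.0624] 150 [0.0385 0.0373] pl [0.599  0.2823]
top punch_w_mid 0.5 [182. 247.] 148 top [0.4825 0.3255 0.0627] 108 [0.0303 0.0302] pl [0.48   0.3215]
top punch_w_mid 0.27 [251. 226.] 80 top [0.5552 0.1452 0.0627] 56 [0.0213 0.0221] pl [0.5517 0.1445]
top punch_w_mid 0.17 [383. 247.] 299 top None 0  pl [ 0.5211 -0.2111]
top punch_z_mid 0.64 [253. 224.] 78 top [0.5555 0.1452 0.0626] 58 [0.0215 0.0221] pl [0.5526 0.1444]
top pad_a 0.82 [375. 266.] 298 top [ 0.4688 -0.2011  0.0178] 291 [0.051  0.0545] pl [ 0.4689 -0.2012]
top pad_a 0.75 [398. 204.] 259 top [ 0.6436 -0.2638  0.0175] 255 [0.0516 0.0541] pl [ 0.6436 -0.2639]
top pad_a 0.71 [381. 246.] 269 top [ 0.5273 -0.2222  0.0174] 266 [0.0526 0.0534] pl [ 0.5273 -0.2225]
top pad_a 0.53 [391. 224.] 275 top [ 0.5865 -0.243   0.0175] 272 [0.0535 0.0524] pl [ 0.5865 -0.2432]
top rail 0.86 [384. 232.] 2368 top [ 0.5475 -0.2284  0.0155] 2170 [0.3216 0.1813] pl [ 0.5481 -0.228 ]
top glass_mid 0.98 [301. 158.] 574 top [0.7481 0.0137 0.0143] 39 [0.053  0.0443] pl [0.7607 0.013 ]
scene punch_
[... 463 characters left out ...]
0.1734]
scene punch_x_mid 0.53 [168. 189.] 219 top None 0  pl [ 0.5342 -0.1851]
scene pad_a 0.82 [131. 238.] 318 top [ 0.6493 -0.2621  0.0182] 315 [0.0534 0.0551] pl [ 0.6482 -0.2627]
scene pad_a 0.73 [160. 204.] 210 top [ 0.533 -0.221  0.018] 207 [0.0481 0.051 ] pl [ 0.5319 -0.2215]
scene pad_a 0.72 [172. 191.] 202 top [ 0.4738 -0.1988  0.0178] 200 [0.0568 0.0512] pl [ 0.4728 -0.1992]
scene pad_a 0.53 [146. 219.] 273 top [ 0.5909 -0.24    0.0181] 272 [0.0552 0.0522] pl [ 0.5897 -0.2405]
scene rail 0.74 [147. 228.] 2426 top [ 0.5861 -0.232   0.0156] 2076 [0.3235 0.1823] pl [ 0.6017 -0.237 ]
scene glass_mid 0.95 [253. 252.] 1406 top [0.7694 0.0155 0.0153] 82 [0.0224 0.0517] pl [0.7057 0.0158]
```

```bash
cat >> h.py <<'E'
def plan(tgt,yaw=None):
    """print tool-frame offset (mm) to target TCP, and tilt/yaw turn (deg) for tool y along yaw, z down"""
    o=ctrl.get_obs(); q=o["eef_rot"]; M=R.from_quat([q[1],q[2],q[3],q[0]])
    d=M.inv().apply(np.array(tgt)-o["eef_pos"])*1000
    y=np.radians(70.2 if yaw is None else yaw)
    yy=np.array([np.cos(y),np.sin(y),0]); zz=np.array([0,0,-1.]); G=np.c_[np.cross(yy,zz),yy,zz]
    r=(M.inv()*R.from_matrix(G)).as_rotvec(degrees=True)
    print("tcp",np.round(o["eef_pos"],4),"d",np.round(d,1),"rows",round(np.linalg.norm(d)/60,1),"rot",np.round(r,2),"t",round(o["time_s"],2),"F",np.round(o["wrist_force"],1),"open",round(o["opening"],3),"g",round(o["grasp_force"],1))
E
python3 - <<'E'
from h import *
print(ctrl.camera_params("wrist"))
plan([.605,.284,.19])
E
```

```text
{'K': array([[310.94655422,   0.        , 280.82925729],
       [  0.        , 310.94655422, 209.88610926],
       [  0.        ,   0.        ,   1.        ]]), 'dist': array([-0.03630914,  0.        ,  0.        ,  0.        ,  0.        ]), 'mount': array([[ 1.75647197e-03, -9.62953526e-01, -2.69661679e-01,
         6.94372225e-02],
       [ 9.99998369e-01,  1.57821672e-03,  8.77839755e-04,
        -5.96117782e-05],
       [-4.19734315e-04, -2.69662782e-01,  9.62954728e-01,
        -1.41514681e-01],
       [ 0.00000000e+00,  0.00000000e+00,  0.00000000e+00,
         1.00000000e+00]])}
tcp [0.1676 0.5501 0.2313] d [-495.9 -127.    41.3] rows 8.6 rot [0.   0.   2.85] t 0.9 F [0.5 0.5 0.4] open 0.998 g 0.0
```

Emit:
apply_moves --moves '[{"jaw": 1,"offset": [-50,-13,4],"rot": [0,0,0]},{"jaw": 1,"offset": [-50,-13,4],"rot": [0,0,0]},{"jaw": 1,"offset": [-50,-13,4],"rot": [0,0,0]},{"jaw": 1,"offset": [-50,-13,4],"rot": [0,0,0]},{"jaw": 1,"offset": [-50,-13,4],"rot": [0,0,0]}]'

```text
time_s: 1.52
eef_pos: [0.3892, 0.414, 0.2114]
eef_rot: [0.0, 0.147, 0.989, 0.0]
wrist_force: [1.0, 0.7, -0.8]
opening: 1.0
grasp_force: 0.0
```

Emit:
apply_moves --moves '[{"jaw": 1,"offset": [-50,-13,4],"rot": [0,0,0]},{"jaw": 1,"offset": [-50,-13,4],"rot": [0,0,0]},{"jaw": 1,"offset": [-50,-13,4],"rot": [0,0,0]},{"jaw": 1,"offset": [-50,-13,4],"rot": [0,0,0]},{"jaw": 1,"offset": [-46,-10,5],"rot": [0,0,2.8]}]'

```text
time_s: 2.15
eef_pos: [0.6066, 0.2827, 0.1902]
eef_rot: [0.0, 0.172, 0.985, 0.0]
wrist_force: [1.5, 0.7, 0.5]
opening: 1.001
grasp_force: 0.0
```

Run:
```python
from h import *
np.set_printoptions(precision=4,suppress=True)
o=ctrl.get_obs(); im,d=ctrl.camera("wrist"); cv2.imwrite("pics/w1.png",im[:,:,::-1])
for n in ("punch_y_mid","punch_w_mid","punch_z_mid"):
  for r in ctrl.outline_of("wrist",n):
    P=cloud("wrist",d,r["region"],o); Q=P[abs(P[:,2]-.062)<.006]
    print(n,r["score"],r["position"],len(Q), Q.mean(0) if len(Q) else "", (Q.min(0)+Q.max(0))/2 if len(Q) else "",np.ptp(Q,0) if len(Q) else "")
plan([.605,.284,.1])
```

```text
punch_y_mid 0.97 [280.1, 192.4] 1491 [0.6013 0.2863 0.0609] [0.6019 0.2861 0.0597] [0.0398 0.0392 0.007 ]
punch_w_mid 0.67 [98.7, 403.8] 359 [0.7585 0.0002 0.063 ] [0.7468 0.0173 0.062 ] [0.0511 0.0559 0.012 ]
punch_z_mid 0.69 [131.8, 197.6] 526 [0.5581 0.1494 0.0607] [0.5585 0.1488 0.0595] [0.0228 0.0234 0.007 ]
tcp [0.6053 0.2832 0.1896] d [ 0.4  0.7 89.6] rows 1.5 rot [-0.03 -0.07 -0.03] t 2.35 F [-0.5  0.8  0.1] open 1.003 g 0.0
```

View pics/w1.png

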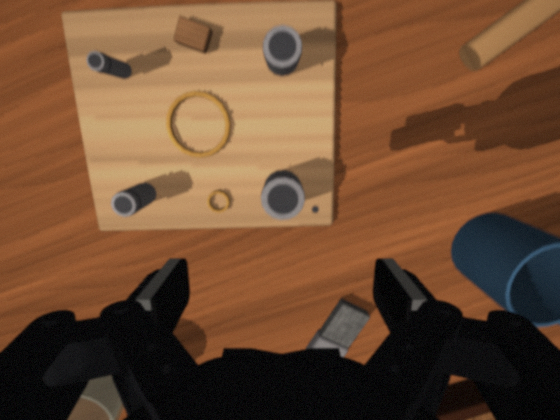

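The wrist view puts the 40 mm punch at (283,197), the 24 mm at (123,203), the 32 mm at (282,47) and the 16 mm at (97,61). The fingers are at columns 185 and 385, and their midline matches the 40 mm punch. I'm descending to grasp it.

Run:
```python
from h import *
plan([.602,.286,.022])
```

```text
tcp [0.6053 0.2832 0.1896] d [  3.8   1.6 167.6] rows 2.8 rot [-0.03 -0.07 -0.03] t 2.35 F [-0.5  0.8  0.1] open 1.003 g 0.0
```

Emit:
apply_moves --moves '[{"jaw": 1,"offset": [4,2,40],"rot": [0,0,0]},{"jaw": 1,"offset": [0,0,45],"rot": [0,0,0]},{"jaw": 1,"offset": [0,0,45],"rot": [0,0,0]},{"jaw": 1,"offset": [0,0,25],"rot": [0,0,0]},{"jaw": 1,"offset": [0,0,12],"rot": [0,0,0]}]'

```text
time_s: 2.98
eef_pos: [0.5998, 0.2881, 0.0217]
eef_rot: [-0.001, 0.171, 0.985, -0.0]
wrist_force: [0.2, -0.7, 0.2]
opening: 1.001
grasp_force: 0.0
```

Emit:
apply_moves --moves '[{"jaw": 0.4,"offset": [0,0,0],"rot": [0,0,0]},{"jaw": 0.3,"offset": [0,0,0],"rot": [0,0,0]},{"jaw": 0.2,"offset": [0,0,0],"rot": [0,0,0]},{"jaw": 0,"offset": [0,0,0],"rot": [0,0,0]},{"jaw": 0,"offset": [0,0,0],"rot": [0,0,0]}]'

```text
time_s: 3.6
eef_pos: [0.6032, 0.2873, 0.0255]
eef_rot: [0.001, 0.171, 0.985, 0.0]
wrist_force: [-1.0, -1.3, 6.2]
opening: 0.452
grasp_force: 61.0
```

Emit:
apply_moves --moves '[{"jaw": 0,"offset": [0,0,-25],"rot": [0,0,0]},{"jaw": 0,"offset": [0,0,-50],"rot": [0,0,0]},{"jaw": 0,"offset": [0,0,-50],"rot": [0,0,0]},{"jaw": 0,"offset": [-15,-30,-15],"rot": [0,0,0]},{"jaw": 0,"offset": [-22,-48,0],"rot": [0,0,0]}]'

```text
time_s: 4.22
eef_pos: [0.6112, 0.202, 0.1657]
eef_rot: [0.002, 0.17, 0.985, 0.001]
wrist_force: [0.8, -0.6, -6.5]
opening: 0.452
grasp_force: 61.7
```

Emit:
apply_moves --moves '[{"jaw": 0,"offset": [-22,-50,0],"rot": [0,0,0]},{"jaw": 0,"offset": [-22,-50,0],"rot": [0,0,0]},{"jaw": 0,"offset": [-22,-50,0],"rot": [0,0,0]},{"jaw": 0,"offset": [-22,-50,0],"rot": [0,0,0]},{"jaw": 0,"offset": [-22,-50,0],"rot": [0,0,0]}]'

```text
time_s: 4.85
eef_pos: [0.6289, -0.0727, 0.163]
eef_rot: [-0.0, 0.172, 0.985, 0.0]
wrist_force: [1.2, -0.2, -5.0]
opening: 0.448
grasp_force: 61.7
```

Emit:
apply_moves --moves '[{"jaw": 0,"offset": [-22,-50,0],"rot": [0,0,0]},{"jaw": 0,"offset": [-22,-50,0],"rot": [0,0,0]},{"jaw": 0,"offset": [-22,-50,0],"rot": [0,0,0]},{"jaw": 0,"offset": [-14,-25,0],"rot": [0,0,0]},{"jaw": 0,"offset": [0,0,0],"rot": [0,0,0]}]'

```text
time_s: 5.48
eef_pos: [0.6449, -0.2656, 0.1625]
eef_rot: [-0.0, 0.173, 0.985, -0.0]
wrist_force: [-0.3, 0.7, -5.2]
opening: 0.455
grasp_force: 61.7
```

Run:
```python
from h import *
np.set_printoptions(precision=4,suppress=True)
o=ctrl.get_obs(); im,d=ctrl.camera("wrist"); cv2.imwrite("pics/w2.png",im[:,:,::-1])
for n in ("pad_a","punch_y_mid"):
  for r in ctrl.outline_of("wrist",n):
    P=cloud("wrist",d,r["region"],o); Q=P[abs(P[:,2]-.017)<.006] if n[:3]=="pad" else P
    print(n,r["score"],r["position"],len(Q), Q.mean(0) if len(Q) else "", (Q.min(0)+Q.max(0))/2 if len(Q) else "",np.ptp(Q,0) if len(Q) else "")
plan([.646,-.263,.035])
```

```text
pad_a 0.9 [281.6, 197.7] 2348 [ 0.6445 -0.2609  0.0159] [ 0.6452 -0.2612  0.0158] [0.0526 0.0531 0.005 ]
pad_a 0.89 [282.7, 57.1] 3313 [ 0.5285 -0.2198  0.0158] [ 0.5284 -0.2197  0.0152] [0.0541 0.0536 0.0061]
pad_a 0.88 [284.0, 0.9] 391 [ 0.4909 -0.2068  0.0158] [ 0.4896 -0.2058  0.0157] [0.0154 0.0351 0.0043]
pad_a 0.84 [286.0, 129.6] 2745 [ 0.587  -0.2407  0.016 ] [ 0.5877 -0.241   0.0159] [0.0526 0.054  0.0048]
punch_y_mid 0.94 [279.1, 286.3] 9844 [ 0.6392 -0.2636  0.1909] [ 0.722  -0.2865  0.0984] [0.1959 0.0825 0.2034]
tcp [ 0.6451 -0.2619  0.1626] d [ -1.4  -0.9 127.6] rows 2.1 rot [ 0.05 -0.09  0.07] t 5.62 F [-0.1 -0.4 -6.2] open 0.456 g 61.7
```

View pics/w2.png

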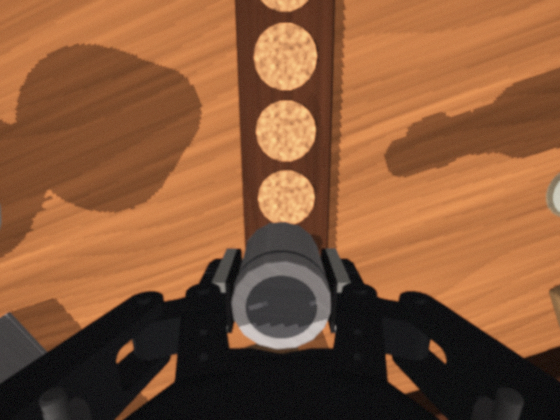

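The wrist view shows the held 40 mm punch at (282,300). The knob-end pad, at (286,197), lies right below the tool, and the other pads are at (286,130) and (286,57). Next I compute the punch's offset in the gripper.

```bash
cat >> h.py <<'E'
def held(name,dz=.0365):
    o=ctrl.get_obs(); im,d=ctrl.camera("wrist"); 
    for r in ctrl.outline_of("wrist",name)[:1]:
        P=cloud("wrist",d,r["region"],o); v,u=np.nonzero(r["region"]&(d>0))
        q=o["eef_rot"]; L=R.from_quat([q[1],q[2],q[3],q[0]]).inv().apply(P-o["eef_pos"])*1000
        Q=L[(abs(L[:,2]+dz*1000)<7)]
        k=np.hypot(Q[:,0],Q[:,1])<30; Q=Q[k]
        (c,s,a)=cv2.minAreaRect(Q[:,:2].astype(np.float32))
        print(name,r["score"],"tool-frame mm: centre",np.round(c,1),"size",np.round(s,1),"med z",np.round(np.median(Q[:,2]),1),"x rng",np.round(np.percentile(Q[:,0],[1,99]),1),"y",np.round(np.percentile(Q[:,1],[1,99]),1))
    return im
E
python3 - <<'E'
from h import *
im=held("punch_y_mid")
E
```

```text
punch_y_mid 0.66 tool-frame mm: centre [0.8 0. ] size [39.3 38.8] med z -35.5 x rng [-17.1  19.9] y [-17.8  18. ]
```

Emit:
apply_moves --moves '[{"jaw": 0,"offset": [0,1,40],"rot": [0,0,0]},{"jaw": 0,"offset": [0,0,45],"rot": [0,0,0]},{"jaw": 0,"offset": [0,0,30],"rot": [0,0,0]},{"jaw": 0,"offset": [0,0,10],"rot": [0,0,0]},{"jaw": 0,"offset": [0,0,3],"rot": [0,0,0]}]'

```text
time_s: 6.35
eef_pos: [0.6464, -0.2614, 0.0356]
eef_rot: [0.0, 0.171, 0.985, -0.0]
wrist_force: [-0.2, -0.5, -5.0]
opening: 0.455
grasp_force: 61.8
```

Emit:
apply_moves --moves '[{"jaw": 0,"offset": [0,0,2],"rot": [0,0,0]},{"jaw": 0,"offset": [0,0,1],"rot": [0,0,0]},{"jaw": 0,"offset": [0,0,0.5],"rot": [0,0,0]},{"jaw": 0,"offset": [0,0,0],"rot": [0,0,0]},{"jaw": 0,"offset": [0,0,0],"rot": [0,0,0]}]'

```text
time_s: 6.98
eef_pos: [0.646, -0.262, 0.0319]
eef_rot: [0.0, 0.172, 0.985, -0.0]
wrist_force: [-0.4, 0.8, -4.8]
opening: 0.454
grasp_force: 61.8
```

Emit:
apply_moves --moves '[{"jaw": 0,"offset": [0,0,1],"rot": [0,0,0]},{"jaw": 0,"offset": [0,0,0.5],"rot": [0,0,0]},{"jaw": 0,"offset": [0,0,0],"rot": [0,0,0]},{"jaw": 0,"offset": [0,0,0],"rot": [0,0,0]},{"jaw": 0,"offset": [0,0,0],"rot": [0,0,0]}]'

```text
time_s: 7.6
eef_pos: [0.646, -0.262, 0.0305]
eef_rot: [0.0, 0.171, 0.985, -0.0]
wrist_force: [-1.6, 0.5, 0.0]
opening: 0.452
grasp_force: 61.9
```

Emit:
apply_moves --moves '[{"jaw": 0.6,"offset": [0,0,0],"rot": [0,0,0]},{"jaw": 0.85,"offset": [0,0,0],"rot": [0,0,0]},{"jaw": 0.9,"offset": [0,0,-15],"rot": [0,0,0]},{"jaw": 0.9,"offset": [0,0,-45],"rot": [0,0,0]},{"jaw": 0.9,"offset": [0,0,-45],"rot": [0,0,0]}]'

```text
time_s: 8.22
eef_pos: [0.6461, -0.262, 0.1375]
eef_rot: [0.0, 0.171, 0.985, -0.0]
wrist_force: [1.0, -0.4, 0.5]
opening: 0.902
grasp_force: 0.0
```

Emit:
apply_moves --moves '[{"jaw": 0.9,"offset": [10,15,-40],"rot": [0,0,0]},{"jaw": 0.9,"offset": [32,45,-10],"rot": [0,0,0]},{"jaw": 0.9,"offset": [32,45,0],"rot": [0,0,0]},{"jaw": 0.9,"offset": [32,45,0],"rot": [0,0,0]},{"jaw": 0.9,"offset": [32,45,0],"rot": [0,0,0]}]'

```text
time_s: 8.85
eef_pos: [0.5819, -0.0303, 0.187]
eef_rot: [0.001, 0.172, 0.985, -0.0]
wrist_force: [0.6, 0.4, -0.6]
opening: 0.902
grasp_force: 0.0
```

Emit:
apply_moves --moves '[{"jaw": 0.9,"offset": [32,45,0],"rot": [0,0,0]},{"jaw": 0.9,"offset": [32,45,0],"rot": [0,0,0]},{"jaw": 0.9,"offset": [32,45,0],"rot": [0,0,0]},{"jaw": 0.9,"offset": [32,45,0],"rot": [0,0,0]},{"jaw": 0.9,"offset": [32,45,0],"rot": [0,0,0]}]'

```text
time_s: 9.48
eef_pos: [0.5073, 0.2358, 0.187]
eef_rot: [0.001, 0.172, 0.985, 0.001]
wrist_force: [0.8, 0.4, -0.1]
opening: 0.897
grasp_force: 0.0
```

Emit:
apply_moves --moves '[{"jaw": 0.9,"offset": [32,45,0],"rot": [0,0,0]},{"jaw": 0.9,"offset": [19,33,0],"rot": [0,0,0]},{"jaw": 0.9,"offset": [0,0,0],"rot": [0,0,0]},{"jaw": 0.9,"offset": [0,0,0],"rot": [0,0,0]},{"jaw": 0.9,"offset": [0,0,0],"rot": [0,0,0]}]'

```text
time_s: 10.1
eef_pos: [0.4863, 0.3236, 0.1857]
eef_rot: [0.0, 0.172, 0.985, -0.0]
wrist_force: [0.5, -0.3, 0.3]
opening: 0.899
grasp_force: 0.0
```

```bash
cat >> h.py <<'E'
def find(name,cam="wrist",zt=.062):
    o=ctrl.get_obs(); im,d=ctrl.camera(cam)
    for r in ctrl.outline_of(cam,name):
        P=cloud(cam,d,r["region"],o); Q=P[abs(P[:,2]-zt)<.006]
        if len(Q)>5: print(name,r["score"],np.round(r["position"]),len(Q),"mid",np.round((Q.min(0)+Q.max(0))/2,4),"size",np.round(np.ptp(Q,0),4))
    return im
E
python3 - <<'E'
from h import *
im=find("punch_w_mid"); cv2.imwrite("pics/w3.png",im[:,:,::-1])
find("punch_x_mid")
plan([.485,.327,.022])
E
```

```text
punch_w_mid 0.93 [285. 196.] 975 mid [0.4835 0.328  0.0597] size [0.031  0.0314 0.0071]
punch_x_mid 0.73 [124. 205.] 245 mid [0.4412 0.1822 0.0596] size [0.015  0.0156 0.0068]
tcp [0.4861 0.3239 0.1854] d [  2.1   2.6 163.4] rows 2.7 rot [-0.    0.   -0.02] t 10.3 F [-0.3 -0.3  0.6] open 0.905 g 0.0
```

View pics/w3.png

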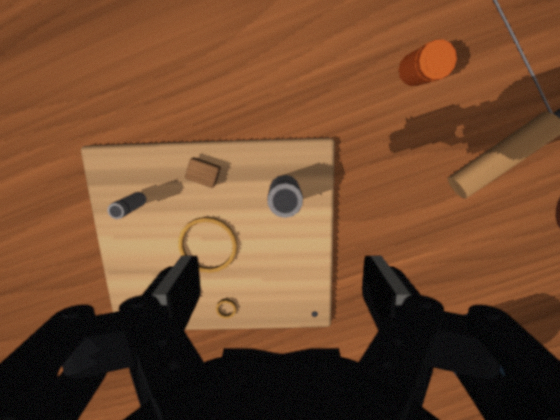

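The wrist view has the 32 mm steel punch at (285,196), the 16 mm at (118,209), and the orange look-alike at (437,60), off the board. I'll narrow the jaw to stay clear of the wooden block at (203,172).

Emit:
apply_moves --moves '[{"jaw": 0.65,"offset": [4,3,40],"rot": [0,0,0]},{"jaw": 0.65,"offset": [0,0,40],"rot": [0,0,0]},{"jaw": 0.65,"offset": [0,0,45],"rot": [0,0,0]},{"jaw": 0.65,"offset": [0,0,25],"rot": [0,0,0]},{"jaw": 0.65,"offset": [0,0,12],"rot": [0,0,0]}]'

```text
time_s: 10.92
eef_pos: [0.4822, 0.328, 0.0216]
eef_rot: [-0.001, 0.172, 0.985, -0.001]
wrist_force: [0.8, 0.9, -0.3]
opening: 0.648
grasp_force: 0.0
```

Emit:
apply_moves --moves '[{"jaw": 0.4,"offset": [0,0,0],"rot": [0,0,0]},{"jaw": 0.2,"offset": [0,0,0],"rot": [0,0,0]},{"jaw": 0.1,"offset": [0,0,0],"rot": [0,0,0]},{"jaw": 0,"offset": [0,0,0],"rot": [0,0,0]},{"jaw": 0,"offset": [0,0,0],"rot": [0,0,0]}]'

```text
time_s: 11.55
eef_pos: [0.4834, 0.3291, 0.024]
eef_rot: [0.0, 0.171, 0.985, 0.0]
wrist_force: [-0.3, -0.6, 2.3]
opening: 0.362
grasp_force: 59.4
```

Emit:
apply_moves --moves '[{"jaw": 0,"offset": [0,0,-25],"rot": [0,0,0]},{"jaw": 0,"offset": [0,0,-50],"rot": [0,0,0]},{"jaw": 0,"offset": [0,0,-50],"rot": [0,0,0]},{"jaw": 0,"offset": [-16,-28,-15],"rot": [0,0,0]},{"jaw": 0,"offset": [-28,-48,0],"rot": [0,0,0]}]'

```text
time_s: 12.18
eef_pos: [0.4998, 0.2431, 0.1655]
eef_rot: [0.002, 0.17, 0.985, 0.001]
wrist_force: [0.7, -0.2, -1.9]
opening: 0.363
grasp_force: 59.9
```

Emit:
apply_moves --moves '[{"jaw": 0,"offset": [-28,-48,0],"rot": [0,0,0]},{"jaw": 0,"offset": [-28,-48,0],"rot": [0,0,0]},{"jaw": 0,"offset": [-28,-48,0],"rot": [0,0,0]},{"jaw": 0,"offset": [-28,-48,0],"rot": [0,0,0]},{"jaw": 0,"offset": [-28,-48,0],"rot": [0,0,0]}]'

```text
time_s: 12.8
eef_pos: [0.5493, -0.0324, 0.1632]
eef_rot: [-0.0, 0.171, 0.985, 0.0]
wrist_force: [0.2, 0.2, -2.5]
opening: 0.357
grasp_force: 59.9
```

Emit:
apply_moves --moves '[{"jaw": 0,"offset": [-28,-48,0],"rot": [0,0,0]},{"jaw": 0,"offset": [-28,-48,0],"rot": [0,0,0]},{"jaw": 0,"offset": [-28,-48,0],"rot": [0,0,0]},{"jaw": 0,"offset": [-23,-41,0],"rot": [0,0,0]},{"jaw": 0,"offset": [0,0,0],"rot": [0,0,0]}]'

```text
time_s: 13.42
eef_pos: [0.5874, -0.2448, 0.1629]
eef_rot: [0.0, 0.174, 0.985, -0.0]
wrist_force: [0.3, -0.4, -2.9]
opening: 0.362
grasp_force: 60.1
```

Run:
```python
from h import *
held("punch_w_mid"); im=find("pad_a",zt=.016)
plan([.5875,-.241,.034])
```

```text
punch_w_mid 0.94 tool-frame mm: centre [-0.3  0.2] size [31.  32.1] med z -37.0 x rng [-14.6  14.9] y [-14.6  14.9]
pad_a 0.92 [278. 132.] 2765 mid [ 0.5287 -0.2205  0.016 ] size [0.0525 0.0532 0.0049]
pad_a 0.89 [282. 199.] 2386 mid [ 0.5865 -0.2404  0.0157] size [0.0529 0.0528 0.0054]
pad_a 0.89 [279.  58.] 3309 mid [ 0.4702 -0.1994  0.0153] size [0.054 0.053 0.006]
tcp [ 0.5873 -0.2398  0.1628] d [ -0.8  -1.2 128.8] rows 2.1 rot [ 0.03 -0.07  0.1 ] t 13.62 F [-0.2 -0.1 -2.1] open 0.364 g 60.1
```

Emit:
apply_moves --moves '[{"jaw": 0,"offset": [0,-1,40],"rot": [0,0,0]},{"jaw": 0,"offset": [0,0,45],"rot": [0,0,0]},{"jaw": 0,"offset": [0,0,30],"rot": [0,0,0]},{"jaw": 0,"offset": [0,0,11],"rot": [0,0,0]},{"jaw": 0,"offset": [0,0,3],"rot": [0,0,0]}]'

```text
time_s: 14.25
eef_pos: [0.5875, -0.2412, 0.0344]
eef_rot: [-0.0, 0.171, 0.985, 0.0]
wrist_force: [1.8, -1.0, -2.1]
opening: 0.362
grasp_force: 60.1
```

Emit:
apply_moves --moves '[{"jaw": 0,"offset": [0,0,1.5],"rot": [0,0,0]},{"jaw": 0,"offset": [0,0,1],"rot": [0,0,0]},{"jaw": 0,"offset": [0,0,0.5],"rot": [0,0,0]},{"jaw": 0,"offset": [0,0,0],"rot": [0,0,0]},{"jaw": 0,"offset": [0,0,0],"rot": [0,0,0]}]'

```text
time_s: 14.88
eef_pos: [0.5873, -0.242, 0.0314]
eef_rot: [0.0, 0.172, 0.985, -0.0]
wrist_force: [-0.5, 0.2, -2.2]
opening: 0.357
grasp_force: 60.2
```

Emit:
apply_moves --moves '[{"jaw": 0,"offset": [0,0,1],"rot": [0,0,0]},{"jaw": 0,"offset": [0,0,0.5],"rot": [0,0,0]},{"jaw": 0,"offset": [0,0,0.5],"rot": [0,0,0]},{"jaw": 0,"offset": [0,0,0],"rot": [0,0,0]},{"jaw": 0,"offset": [0,0,0],"rot": [0,0,0]}]'

```text
time_s: 15.5
eef_pos: [0.5873, -0.242, 0.0293]
eef_rot: [0.0, 0.171, 0.985, -0.0]
wrist_force: [-0.6, 0.6, -2.4]
opening: 0.358
grasp_force: 60.2
```

Emit:
apply_moves --moves '[{"jaw": 0,"offset": [0,0,0.5],"rot": [0,0,0]},{"jaw": 0,"offset": [0,0,0.5],"rot": [0,0,0]},{"jaw": 0,"offset": [0,0,0],"rot": [0,0,0]},{"jaw": 0,"offset": [0,0,0],"rot": [0,0,0]},{"jaw": 0,"offset": [0,0,0],"rot": [0,0,0]}]'

```text
time_s: 16.12
eef_pos: [0.5875, -0.242, 0.0291]
eef_rot: [0.0, 0.171, 0.985, -0.0]
wrist_force: [-2.2, 1.3, 5.7]
opening: 0.355
grasp_force: 60.4
```

Emit:
apply_moves --moves '[{"jaw": 0.5,"offset": [0,0,0],"rot": [0,0,0]},{"jaw": 0.75,"offset": [0,0,0],"rot": [0,0,0]},{"jaw": 0.75,"offset": [0,0,-15],"rot": [0,0,0]},{"jaw": 0.75,"offset": [0,0,-45],"rot": [0,0,0]},{"jaw": 0.75,"offset": [0,0,-45],"rot": [0,0,0]}]'

```text
time_s: 16.75
eef_pos: [0.5873, -0.242, 0.1351]
eef_rot: [0.0, 0.171, 0.985, -0.0]
wrist_force: [-0.6, 0.2, -0.2]
opening: 0.75
grasp_force: 0.0
```

Emit:
apply_moves --moves '[{"jaw": 0.75,"offset": [8,15,-40],"rot": [0,0,0]},{"jaw": 0.75,"offset": [20,45,-10],"rot": [0,0,0]},{"jaw": 0.75,"offset": [20,45,0],"rot": [0,0,0]},{"jaw": 0.75,"offset": [20,45,0],"rot": [0,0,0]},{"jaw": 0.75,"offset": [20,45,0],"rot": [0,0,0]}]'

```text
time_s: 17.38
eef_pos: [0.5704, -0.0273, 0.1847]
eef_rot: [0.001, 0.172, 0.985, -0.0]
wrist_force: [0.5, 0.9, 0.0]
opening: 0.75
grasp_force: 0.0
```

Emit:
apply_moves --moves '[{"jaw": 0.75,"offset": [20,45,0],"rot": [0,0,0]},{"jaw": 0.75,"offset": [20,45,0],"rot": [0,0,0]},{"jaw": 0.75,"offset": [20,45,0],"rot": [0,0,0]},{"jaw": 0.75,"offset": [12,28,0],"rot": [0,0,0]},{"jaw": 0.75,"offset": [0,0,0],"rot": [0,0,0]}]'

```text
time_s: 18.0
eef_pos: [0.5575, 0.1512, 0.1844]
eef_rot: [0.001, 0.17, 0.985, 0.0]
wrist_force: [-0.1, -0.1, 0.0]
opening: 0.751
grasp_force: 0.0
```

Run:
```python
from h import *
find("punch_z_mid")
plan([.5585,.149,.022])
```

```text
punch_z_mid 0.91 [274. 200.] 538 mid [0.5574 0.1481 0.0598] size [0.0227 0.023  0.0073]
tcp [0.5579 0.1489 0.184 ] d [ -0.4   0.3 162. ] rows 2.7 rot [-0.    0.06  0.1 ] t 18.1 F [-0.2  0.  -0. ] open 0.75 g 0.0
```

Emit:
apply_moves --moves '[{"jaw": 0.55,"offset": [0,-1,40],"rot": [0,0,0]},{"jaw": 0.55,"offset": [0,0,40],"rot": [0,0,0]},{"jaw": 0.55,"offset": [0,0,45],"rot": [0,0,0]},{"jaw": 0.55,"offset": [0,0,25],"rot": [0,0,0]},{"jaw": 0.55,"offset": [0,0,12],"rot": [0,0,0]}]'

```text
time_s: 18.73
eef_pos: [0.5567, 0.1466, 0.0199]
eef_rot: [-0.001, 0.172, 0.985, -0.0]
wrist_force: [0.3, -0.1, -0.0]
opening: 0.553
grasp_force: 0.0
```

Emit:
apply_moves --moves '[{"jaw": 0.35,"offset": [0,0,0],"rot": [0,0,0]},{"jaw": 0.2,"offset": [0,0,0],"rot": [0,0,0]},{"jaw": 0.1,"offset": [0,0,0],"rot": [0,0,0]},{"jaw": 0,"offset": [0,0,0],"rot": [0,0,0]},{"jaw": 0,"offset": [0,0,0],"rot": [0,0,0]}]'

```text
time_s: 19.35
eef_pos: [0.558, 0.1481, 0.0222]
eef_rot: [0.001, 0.171, 0.985, 0.0]
wrist_force: [-1.7, -0.3, 4.4]
opening: 0.267
grasp_force: 58.8
```

Emit:
apply_moves --moves '[{"jaw": 0,"offset": [0,0,-25],"rot": [0,0,0]},{"jaw": 0,"offset": [0,0,-50],"rot": [0,0,0]},{"jaw": 0,"offset": [0,0,-50],"rot": [0,0,0]},{"jaw": 0,"offset": [-8,-28,-17],"rot": [0,0,0]},{"jaw": 0,"offset": [-14,-48,0],"rot": [0,0,0]}]'

```text
time_s: 19.98
eef_pos: [0.5535, 0.0696, 0.1656]
eef_rot: [0.002, 0.17, 0.985, 0.0]
wrist_force: [-0.3, -1.7, -1.7]
opening: 0.264
grasp_force: 59.0
```

Emit:
apply_moves --moves '[{"jaw": 0,"offset": [-14,-50,0],"rot": [0,0,0]},{"jaw": 0,"offset": [-14,-50,0],"rot": [0,0,0]},{"jaw": 0,"offset": [-14,-50,0],"rot": [0,0,0]},{"jaw": 0,"offset": [-14,-50,0],"rot": [0,0,0]},{"jaw": 0,"offset": [-14,-50,0],"rot": [0,0,0]}]'

```text
time_s: 20.6
eef_pos: [0.5333, -0.1912, 0.163]
eef_rot: [-0.0, 0.171, 0.985, 0.0]
wrist_force: [0.4, 0.5, -1.3]
opening: 0.263
grasp_force: 59.0
```

Emit:
apply_moves --moves '[{"jaw": 0,"offset": [-5,-30,0],"rot": [0,0,0]},{"jaw": 0,"offset": [0,0,0],"rot": [0,0,0]},{"jaw": 0,"offset": [0,0,0],"rot": [0,0,0]},{"jaw": 0,"offset": [0,0,0],"rot": [0,0,0]},{"jaw": 0,"offset": [0,0,0],"rot": [0,0,0]}]'

```text
time_s: 21.22
eef_pos: [0.5286, -0.2187, 0.1633]
eef_rot: [0.0, 0.171, 0.985, 0.0]
wrist_force: [0.2, -0.5, -1.2]
opening: 0.267
grasp_force: 59.2
```

Run:
```python
from h import *
held("punch_z_mid",.039); im=find("pad_a",zt=.016)
plan([.5286,-.2202,.030])
```

```text
punch_z_mid 0.57 tool-frame mm: centre [ 0.5 -0.1] size [23.7 24.1] med z -38.7 x rng [-10.3  12.1] y [-11.1  10.8]
pad_a 0.83 [281. 237.] 244 mid [ 0.5749 -0.2369  0.0158] size [0.0287 0.0453 0.0044]
pad_a 0.81 [280. 201.] 2460 mid [ 0.5286 -0.2202  0.0153] size [0.0551 0.0543 0.006 ]
tcp [ 0.5285 -0.2194  0.1633] d [ -0.4  -0.7 133.3] rows 2.2 rot [-0.    0.01  0.09] t 21.43 F [-0.  -0.3 -3.1] open 0.261 g 59.2
```

Emit:
apply_moves --moves '[{"jaw": 0,"offset": [0,-1,40],"rot": [0,0,0]},{"jaw": 0,"offset": [0,0,45],"rot": [0,0,0]},{"jaw": 0,"offset": [0,0,32],"rot": [0,0,0]},{"jaw": 0,"offset": [0,0,12],"rot": [0,0,0]},{"jaw": 0,"offset": [0,0,4],"rot": [0,0,0]}]'

```text
time_s: 22.05
eef_pos: [0.5282, -0.2207, 0.0303]
eef_rot: [-0.0, 0.171, 0.985, 0.0]
wrist_force: [0.1, -0.0, -1.6]
opening: 0.269
grasp_force: 59.2
```

Emit:
apply_moves --moves '[{"jaw": 0,"offset": [0,0,1],"rot": [0,0,0]},{"jaw": 0,"offset": [0,0,1],"rot": [0,0,0]},{"jaw": 0,"offset": [0,0,0.5],"rot": [0,0,0]},{"jaw": 0,"offset": [0,0,0.5],"rot": [0,0,0]},{"jaw": 0,"offset": [0,0,0],"rot": [0,0,0]}]'

```text
time_s: 22.68
eef_pos: [0.5281, -0.2207, 0.0274]
eef_rot: [0.0, 0.171, 0.985, -0.0]
wrist_force: [0.3, 0.0, -1.3]
opening: 0.265
grasp_force: 59.2
```

Emit:
apply_moves --moves '[{"jaw": 0,"offset": [0,0,0.5],"rot": [0,0,0]},{"jaw": 0,"offset": [0,0,0.5],"rot": [0,0,0]},{"jaw": 0,"offset": [0,0,0],"rot": [0,0,0]},{"jaw": 0,"offset": [0,0,0],"rot": [0,0,0]},{"jaw": 0,"offset": [0,0,0],"rot": [0,0,0]}]'

```text
time_s: 23.3
eef_pos: [0.5281, -0.2208, 0.0272]
eef_rot: [0.0, 0.171, 0.985, -0.0]
wrist_force: [-3.1, 2.6, 6.5]
opening: 0.27
grasp_force: 59.9
```

Emit:
apply_moves --moves '[{"jaw": 0.4,"offset": [0,0,0],"rot": [0,0,0]},{"jaw": 0.65,"offset": [0,0,0],"rot": [0,0,0]},{"jaw": 0.65,"offset": [0,0,-15],"rot": [0,0,0]},{"jaw": 0.65,"offset": [0,0,-45],"rot": [0,0,0]},{"jaw": 0.65,"offset": [0,0,-45],"rot": [0,0,0]}]'

```text
time_s: 23.92
eef_pos: [0.5279, -0.2206, 0.1331]
eef_rot: [-0.0, 0.171, 0.985, 0.0]
wrist_force: [0.7, -0.3, 0.3]
opening: 0.651
grasp_force: 0.0
```

Emit:
apply_moves --moves '[{"jaw": 0.65,"offset": [10,15,-40],"rot": [0,0,0]},{"jaw": 0.65,"offset": [28,45,-10],"rot": [0,0,0]},{"jaw": 0.65,"offset": [28,45,0],"rot": [0,0,0]},{"jaw": 0.65,"offset": [28,45,0],"rot": [0,0,0]},{"jaw": 0.65,"offset": [28,45,0],"rot": [0,0,0]}]'

```text
time_s: 24.55
eef_pos: [0.4788, 0.0055, 0.1825]
eef_rot: [0.001, 0.172, 0.985, 0.0]
wrist_force: [1.9, 1.1, -0.0]
opening: 0.645
grasp_force: 0.0
```

Emit:
apply_moves --moves '[{"jaw": 0.65,"offset": [28,45,0],"rot": [0,0,0]},{"jaw": 0.65,"offset": [28,45,0],"rot": [0,0,0]},{"jaw": 0.65,"offset": [28,45,0],"rot": [0,0,0]},{"jaw": 0.65,"offset": [12,20,0],"rot": [0,0,0]},{"jaw": 0.65,"offset": [0,0,0],"rot": [0,0,0]}]'

```text
time_s: 25.18
eef_pos: [0.4408, 0.1838, 0.1822]
eef_rot: [0.001, 0.17, 0.985, 0.0]
wrist_force: [0.7, 1.1, 0.5]
opening: 0.652
grasp_force: 0.0
```

Run:
```python
from h import *
im=find("punch_x_mid"); cv2.imwrite("pics/w4.png",im[:,:,::-1])
plan([.4412,.1822,.022])
```

```text
punch_x_mid 0.78 [280. 202.] 235 mid [0.4406 0.1818 0.0596] size [0.0147 0.0146 0.0067]
tcp [0.4413 0.1821 0.1819] d [  0.3   0.  159.9] rows 2.7 rot [0.   0.06 0.09] t 25.27 F [-0.4  0.2 -0.5] open 0.649 g 0.0
```

View pics/w4.png

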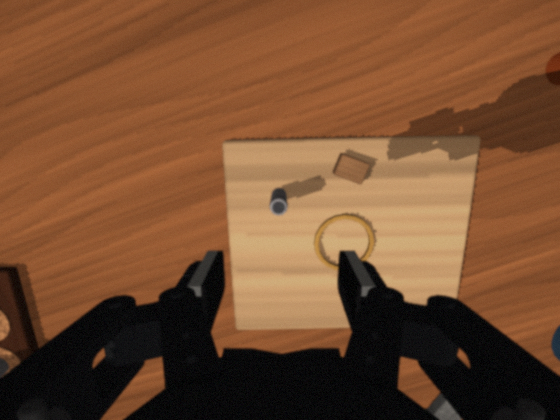

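The thin punch at (279,205) sits mid-jaw, and the block at (352,167) and ring at (345,240) are clear. I'm grasping it.

Emit:
apply_moves --moves '[{"jaw": 0.45,"offset": [0.5,0,40],"rot": [0,0,0]},{"jaw": 0.45,"offset": [0,0,40],"rot": [0,0,0]},{"jaw": 0.45,"offset": [0,0,43],"rot": [0,0,0]},{"jaw": 0.45,"offset": [0,0,25],"rot": [0,0,0]},{"jaw": 0.45,"offset": [0,0,10],"rot": [0,0,0]}]'

```text
time_s: 25.9
eef_pos: [0.44, 0.1812, 0.022]
eef_rot: [-0.001, 0.172, 0.985, -0.001]
wrist_force: [-0.5, 0.3, 0.8]
opening: 0.455
grasp_force: 0.0
```

Emit:
apply_moves --moves '[{"jaw": 0.3,"offset": [0,0,0],"rot": [0,0,0]},{"jaw": 0.2,"offset": [0,0,0],"rot": [0,0,0]},{"jaw": 0.1,"offset": [0,0,0],"rot": [0,0,0]},{"jaw": 0,"offset": [0,0,0],"rot": [0,0,0]},{"jaw": 0,"offset": [0,0,0],"rot": [0,0,0]}]'

```text
time_s: 26.52
eef_pos: [0.4418, 0.1826, 0.0246]
eef_rot: [0.001, 0.171, 0.985, 0.0]
wrist_force: [-0.1, -2.5, 7.3]
opening: 0.176
grasp_force: 58.4
```

Emit:
apply_moves --moves '[{"jaw": 0,"offset": [0,0,-25],"rot": [0,0,0]},{"jaw": 0,"offset": [0,0,-50],"rot": [0,0,0]},{"jaw": 0,"offset": [0,0,-50],"rot": [0,0,0]},{"jaw": 0,"offset": [-12,-28,-15],"rot": [0,0,0]},{"jaw": 0,"offset": [-20,-46,0],"rot": [0,0,0]}]'

```text
time_s: 27.15
eef_pos: [0.447, 0.1023, 0.1657]
eef_rot: [0.002, 0.17, 0.985, 0.001]
wrist_force: [0.7, -1.1, -1.2]
opening: 0.173
grasp_force: 58.5
```

Emit:
apply_moves --moves '[{"jaw": 0,"offset": [-21,-47,0],"rot": [0,0,0]},{"jaw": 0,"offset": [-21,-47,0],"rot": [0,0,0]},{"jaw": 0,"offset": [-21,-47,0],"rot": [0,0,0]},{"jaw": 0,"offset": [-21,-47,0],"rot": [0,0,0]},{"jaw": 0,"offset": [-21,-47,0],"rot": [0,0,0]}]'

```text
time_s: 27.78
eef_pos: [0.4651, -0.156, 0.1637]
eef_rot: [0.0, 0.171, 0.985, 0.0]
wrist_force: [1.0, 0.5, -0.9]
opening: 0.168
grasp_force: 58.6
```

Emit:
apply_moves --moves '[{"jaw": 0,"offset": [-19,-41,0],"rot": [0,0,0]},{"jaw": 0,"offset": [0,0,0],"rot": [0,0,0]},{"jaw": 0,"offset": [0,0,0],"rot": [0,0,0]},{"jaw": 0,"offset": [0,0,0],"rot": [0,0,0]},{"jaw": 0,"offset": [0,0,0],"rot": [0,0,0]}]'

```text
time_s: 28.4
eef_pos: [0.4692, -0.1984, 0.1634]
eef_rot: [0.0, 0.171, 0.985, 0.0]
wrist_force: [0.3, 0.1, -0.5]
opening: 0.17
grasp_force: 58.7
```

Run:
```python
from h import *
held("punch_x_mid",.037); im=find("pad_a",zt=.016)
plan([.470,-.1992,.0296])
```

```text
punch_x_mid 0.78 tool-frame mm: centre [0.5 0.1] size [15.9 14.9] med z -36.2 x rng [-6.8  7.9] y [-7.1  7.1]
pad_a 0.88 [280. 198.] 2387 mid [ 0.4698 -0.1998  0.0156] size [0.0531 0.0544 0.0053]
pad_a 0.57 [278. 243.] 436 mid [ 0.5123 -0.2151  0.0152] size [0.0225 0.0399 0.0057]
pad_a 0.57 [282. 171.] 8014 mid [ 0.5181 -0.2099  0.0137] size [0.2464 0.1407 0.0073]
tcp [ 0.4692 -0.1991  0.1634] d [ -0.7   0.2 133.8] rows 2.2 rot [-0.    0.    0.09] t 28.6 F [ 0.6  0.4 -0.4] open 0.17 g 58.7
```

Emit:
apply_moves --moves '[{"jaw": 0,"offset": [-1,-0.5,40],"rot": [0,0,0]},{"jaw": 0,"offset": [0,0,45],"rot": [0,0,0]},{"jaw": 0,"offset": [0,0,30],"rot": [0,0,0]},{"jaw": 0,"offset": [0,0,12],"rot": [0,0,0]},{"jaw": 0,"offset": [0,0,4],"rot": [0,0,0]}]'

```text
time_s: 29.22
eef_pos: [0.4701, -0.2004, 0.0322]
eef_rot: [-0.0, 0.171, 0.985, 0.0]
wrist_force: [0.1, -0.3, 0.2]
opening: 0.17
grasp_force: 58.6
```

Emit:
apply_moves --moves '[{"jaw": 0,"offset": [0,0,1],"rot": [0,0,0]},{"jaw": 0,"offset": [0,0,0.5],"rot": [0,0,0]},{"jaw": 0,"offset": [0,0,0.5],"rot": [0,0,0]},{"jaw": 0,"offset": [0,0,0.5],"rot": [0,0,0]},{"jaw": 0,"offset": [0,0,0],"rot": [0,0,0]}]'

```text
time_s: 29.85
eef_pos: [0.47, -0.2004, 0.0299]
eef_rot: [0.0, 0.171, 0.985, -0.0]
wrist_force: [0.1, 0.9, -0.4]
opening: 0.171
grasp_force: 58.6
```

Emit:
apply_moves --moves '[{"jaw": 0,"offset": [0,0,0.5],"rot": [0,0,0]},{"jaw": 0,"offset": [0,0,0.5],"rot": [0,0,0]},{"jaw": 0,"offset": [0,0,0],"rot": [0,0,0]},{"jaw": 0,"offset": [0,0,0],"rot": [0,0,0]},{"jaw": 0,"offset": [0,0,0],"rot": [0,0,0]}]'

```text
time_s: 30.48
eef_pos: [0.4701, -0.2005, 0.0296]
eef_rot: [0.0, 0.171, 0.985, -0.0]
wrist_force: [-3.1, 2.0, 9.8]
opening: 0.174
grasp_force: 59.2
```

Contact made. I'll release, retreat up and back, then check.

Emit:
apply_moves --moves '[{"jaw": 0.3,"offset": [0,0,0],"rot": [0,0,0]},{"jaw": 0.6,"offset": [0,0,0],"rot": [0,0,0]},{"jaw": 0.6,"offset": [0,0,-15],"rot": [0,0,0]},{"jaw": 0.6,"offset": [0,0,-45],"rot": [0,0,0]},{"jaw": 0.6,"offset": [0,0,-45],"rot": [0,0,0]}]'

```text
time_s: 31.1
eef_pos: [0.4698, -0.2003, 0.1356]
eef_rot: [-0.0, 0.171, 0.985, 0.0]
wrist_force: [0.3, -1.6, -0.5]
opening: 0.601
grasp_force: 0.0
```

Emit:
apply_moves --moves '[{"jaw": 0.6,"offset": [0,20,-45],"rot": [0,0,0]},{"jaw": 0.6,"offset": [0,50,-20],"rot": [0,0,0]},{"jaw": 0.6,"offset": [0,50,0],"rot": [0,0,0]},{"jaw": 0.6,"offset": [0,50,0],"rot": [0,0,0]},{"jaw": 0.6,"offset": [0,50,0],"rot": [0,0,0]}]'

```text
time_s: 31.72
eef_pos: [0.5448, 0.0082, 0.2001]
eef_rot: [0.001, 0.172, 0.985, -0.0]
wrist_force: [-0.0, -0.7, -0.5]
opening: 0.604
grasp_force: 0.0
```

Run:
```python
from h import *
for n in ("punch_y_mid","punch_w_mid","punch_z_mid","punch_x_mid"): im=find(n,"top",.067)
c=cv2.resize(im[150:310,330:450],None,fx=3,fy=3)
im2,_=ctrl.camera("scene"); c2=cv2.resize(im2[140:300,90:290],None,fx=2,fy=2)
W=np.zeros((480,760,3),np.uint8); W[:,:360]=c; W[:320,360:]=c2; cv2.imwrite("pics/end.png",W[:,:,::-1])
```

```text
punch_y_mid 0.57 [396. 201.] 147 mid [ 0.6426 -0.2629  0.0673] size [0.0378 0.0387 0.0106]
punch_w_mid 0.57 [394. 223.] 111 mid [ 0.587  -0.2439  0.0667] size [0.0321 0.0312 0.0115]
punch_w_mid 0.37 [386. 245.] 60 mid [ 0.5257 -0.223   0.0674] size [0.0214 0.0233 0.0111]
punch_z_mid 0.47 [383. 245.] 58 mid [ 0.5252 -0.2211  0.0666] size [0.0221 0.021  0.011 ]
```

View pics/end.png

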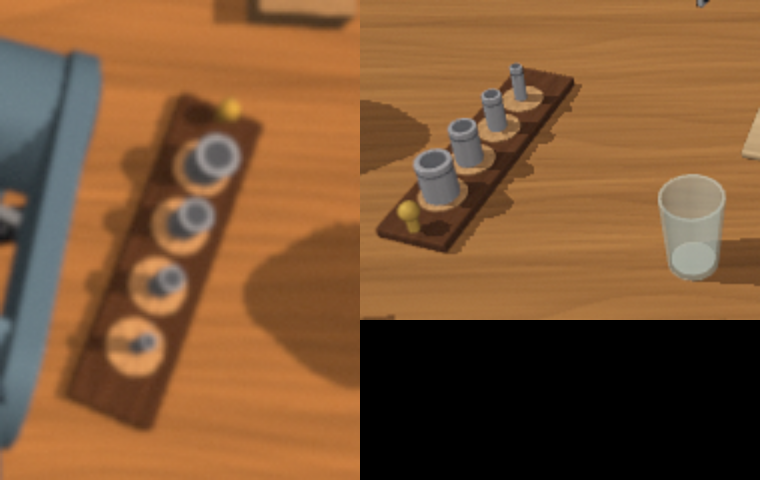

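In the crop, all four punches stand upright in the middle of their pads, thickest by the knob (top view (205,165)) to thinnest at (135,345). The glass is standing.

```bash
python3 -c "
from bench import ctrl
print(ctrl.hand_in())"
```

```text
the job is handed in; nothing more can be done
None
```

I handed the job in at about 32 s: all four punches stand upright on their pads, thickest next to the knob down to thinnest at the far end; camera checks put the three thickest within about 3 mm of pad centre and the thinnest looks centred by eye, and the glass is still standing.

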